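# Unlatch the steel-lidded bottle case

### The arm

A 7-joint arm with a two-finger parallel gripper is mounted at the origin on the work surface. World frame = base frame: x ahead of the robot, y to its left, z up, the work surface at z = 0. Lengths are in m, angles in rad, forces in N, time in s.
With the tool pointing down it reaches from about 0.4 to 0.85 m from the base axis. Payload 10.4 kg.
Tool frame: the origin (TCP) lies at the very end of the fingers, on their centre line; the grasp point (between the pads) lies 19 mm behind it; z points along the fingers, y is the line along which they close (so a half turn about z gives the same grasp; the last joint's range is limited). The gripper opens to 87 mm and grips with 3 to 60 N. Pads are 19 mm wide; open, the fingers measure 117 mm over their backs; the gripper's body (75 mm by 190 mm) begins 51 mm behind the grasp point.
Start: joints at [1.245, 0.332, -0.065, 1.46, 0.022, 1.35, -0.088], TCP at [0.186, -0.597, 0.223] pointing down, gripper open.
Joint ranges: [-2.6, 2.6], [-0.5, 2.12], [-1.47, 1.34], [0.16, 2.42], [-1.27, 4.41], [0.06, 2.06], [-2.6, 2.6]. Speed limits (rad/s): [2.22, 2.22, 2.79, 2.79, 3.14, 3.14, 3.14].

### API

Orientations are given as a unit quaternion [x, y, z, w].
In Python, from rig import * gives the robot as it stands.
- The arm moves only by the shell command python3 -m pendant 'ROWS'. ROWS is text: rows parted by semicolons, each of 5 numbers parted by spaces: the finger opening in m, from 0 to 0.087, then the shift along the world's x, y, z in m, then the turn about the world's z in degrees. In form: jaw x y z turn; .... A call has 1 to 10 rows; each row is the pose to reach, as a shift and turn from the pose commanded when the call began; what a row does not reach only later rows make up. A row lasts 1/10 s, in which the tool goes at most 50 mm and 8.59 degrees, less where a joint would pass 70% of its speed; a pose out of reach is approached as far as the arm can. A call with a gripper value outside its range is refused whole. The fingers move at their own pace and stop on an object; the grip force is fixed at half the most. Time passes only in rows, so rows that repeat a pose let the fingers close. It gives the time, the measured TCP pose, the force, the opening and the grip force at its end, in the units of the state.
- get_state(): the state, without advancing time (a new reading comes with each control period).
- grab_frame(name): name is "scene" or "top" or "wrist"; returns a dict with "frame" (420x560x3 uint8, red, green, blue), "fovy" (degrees; the focal length in pixels is half the picture's height over the tangent of half this angle, whatever the lens; pixels are square), "cx", "cy" (the principal point, pixels), "rvec" (rotation vector, rad) and "tvec" (3), from world to camera coordinates, as OpenCV has them; the wrist camera has in their place "mount" (4x4, takes a point from camera to tool coordinates, whose origin is the TCP and whose axes are the flange's). Camera axes: x right, y down, z forward; pixel columns grow to the right and rows downward; lengths in m; the calibration is good to about 2 mm. A picture is of the moment at which its call begins: read the wrist's pose just before it. There is no depth.
- sign_off(): hands the job in; it is judged then, once.
The state is a dict: "clock": time; "qpos": joint angles; "qvel": joint speeds; "tau": joint torques, N m; "position": TCP position; "orientation": TCP orientation; "force": force on the tool from outside, world axes, zero at the start; "torque": the same for the moment, N m; "width": finger opening in m; "gripper_force": force on a finger pad.
Only numpy, scipy, OpenCV 4.12 (cv2) and the standard library are available. Lean on these libraries where they do the work, as an engineer would, in place of code of your own. Each camera call takes 0.05 s, during which the arm holds its last target. There are 200 camera calls.

### The job

Unlatch the bottle case that has the bare grey steel lid: first slide its red safety tab sideways, away from the latch bar, as far as it goes; then swing the brass latch bar up by its black grip until it stands upright, and let go. Leave the wood-lidded case beside it alone.

Things in the scene. Friction and masses are not known exactly. Their poses are not given: they have to be found in the camera images.
- steel_case: Fixed bottle case 320 (x) x 150 (y) x 100 mm high, dark sides, bare grey steel lid, flat at z 100; left or right of the wood-lidded one, turned up to 0.3 rad. Origin: centre of its underside; x along its length away from the robot, y left, z up. Latch bar and red tab lie on the lid; their sizes are in mm in this frame, joints at 0. Guide strips 3 mm high beside the tab are only for looks.
- steel_tab (a joint): Red safety tab, slide in m: 0 locked (starts 0 to 0.004), grows towards the case's -y (right, seen from the robot), stop 0.030. Upright knob 16 (x) x 24 (y), centre x -10, y -20, z 101 to 150; its flat tongue, also 16 wide, z 119 to 125, reaches to y 38 over the bar and stops it lifting; clear of the bar beyond 0.017. Friction 1.5 N, stays where left.
- steel_latch (a joint): Brass latch bar, hinge in rad: 0 lying on the lid, grows as its near end swings up and away from the robot, stop 1.57 (upright). Axis along y through x 40, y 30, z 112. Bar 16 wide, z 107 to 117, to x -85; upright black grip on its near end 30 (x) x 16 (y), centre x -70, y 30, z 107 to 145. Lifts with 2 to 3 N at the grip, stays where left.
- wood_case: Bystander, not to be touched: a fixed case of the same size and with the same red tab and latch bar, but with a brown wooden lid; origin and axes as for the steel case.

How it is judged:
By the outcome, as a careful person would: the job done as asked, in the order asked, and still so for the second after the job is handed in, with the robot touching nothing.
It also fails if it takes over 51 s, if anything falls off the work surface, if the arm or the gripper's body presses on something with over 40 N, if the wrist force passes 120 N, or if a joint passes its speed limit or range.

## Working session

There is one attempt and no reset: what is moved stays moved. The work goes in short steps, Python scripts to look and compute and a shell command to move; the robot and the scene stay as the last step left them, time stands still between calls to the robot, and variables do not carry over. Pictures are saved under pics/ and viewed, at most 10 in all, crops included, and the job is handed in when it is done.

```bash
ls; mkdir -p pics
python3 - <<'E'
from rig import *
import cv2,json
s=get_state();print({k:s[k] for k in('clock','position','orientation','width','force')})
ims=[]
for n in("scene","top"):
    g=grab_frame(n);cv2.imwrite(f"pics/{n}0.png",g["frame"][:,:,::-1])
    print(n,{k:v for k,v in g.items() if k!="frame"})
E
```

```text
pics
{'clock': 0.0, 'position': array([ 0.1862522 , -0.59618017,  0.22173181]), 'orientation': array([ 9.88560679e-01,  1.50821868e-01, -1.34715892e-04, -7.28194856e-04]), 'width': 0.08703963911904135, 'force': array([0.15956835, 0.23748759, 0.43110956])}
scene {'fovy': 56.83538034522551, 'cx': 277.18320865287706, 'cy': 211.45768703378747, 'rvec': array([ 2.24251082,  0.85391967, -0.33251141]), 'tvec': array([-0.43900803, -0.21781378,  0.99945875])}
top {'fovy': 47.76106447186665, 'cx': 274.1375687860792, 'cy': 206.74126831040212, 'rvec': array([ 2.10693536, -2.16232446,  0.20011037]), 'tvec': array([0.02326065, 0.60792083, 0.72858411])}
```

View pics/scene0.png

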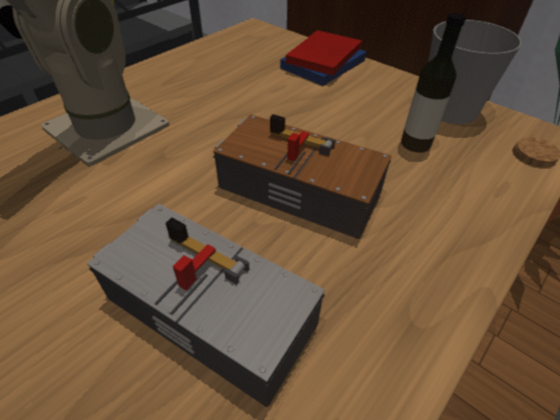

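View pics/top0.png

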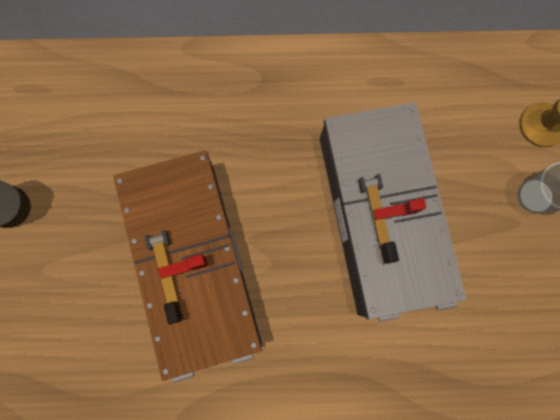

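The steel case is the right one. In the top view its lid corners are near (325,122), (415,105), (465,297) and (370,318), its red knob is at (417,205) and its grip at (390,252). In the scene view the knob is at (185,272) and the grip at (177,230).

```bash
cat > h.py <<'E'
import numpy as np,cv2
def cam(g):
    f=g["frame"].shape[0]/2/np.tan(np.radians(g["fovy"])/2)
    return np.array([[f,0,g["cx"]],[0,f,g["cy"]],[0,0,1]]),cv2.Rodrigues(np.array(g["rvec"]))[0],np.array(g["tvec"])
def ray(c,p):
    K,R,t=c; d=R.T@np.linalg.inv(K)@np.array([*p,1.]); return -R.T@t,d/np.linalg.norm(d)
def plane(c,p,z):
    o,d=ray(c,p); return o+d*(z-o[2])/d[2]
def tri(c1,p1,c2,p2):
    o1,d1=ray(c1,p1);o2,d2=ray(c2,p2)
    s=np.linalg.lstsq(np.c_[d1,-d2],o2-o1,rcond=None)[0]
    a,b=o1+s[0]*d1,o2+s[1]*d2
    return (a+b)/2,np.linalg.norm(a-b)
def masks(im):
    h=cv2.cvtColor(im,cv2.COLOR_RGB2HSV); H,S,V=cv2.split(h)
    return dict(red=((H<6)|(H>174))&(S>170)&(V>80), grey=(S<60)&(V>85), brass=(H>14)&(H<26)&(S>150)&(V>110), black=(V<32))
def blobs(m,amin=30):
    n,l,st,ce=cv2.connectedComponentsWithStats(m.astype(np.uint8))
    return [(l==i,st[i],ce[i]) for i in range(1,n) if st[i][4]>=amin]
E
python3 - <<'E'
from h import *; from rig import *
np.set_printoptions(precision=4,suppress=True)
C={};Q={}
for n,near in(("scene",(205,275)),("top",(395,210))):
    g=grab_frame(n);C[n]=cam(g);m=masks(g["frame"])
    for k in m:
        print(n,k,[(b[1].tolist(),b[2].round(1).tolist()) for b in blobs(m[k])][:9])
    b=max(blobs(cv2.morphologyEx(m["grey"].astype(np.uint8),cv2.MORPH_CLOSE,np.ones((15,15)))),key=lambda b:b[0][near[1]-12:near[1]+12,near[0]-12:near[0]+12].sum())
    c=cv2.findContours(b[0].astype(np.uint8),0,2)[0][0];hull=cv2.convexHull(c)
    q=cv2.approxPolyDP(hull,12,True)[:,0];print(n,'lid',q.tolist());Q[n]=q
    print([plane(C[n],p,.1) for p in q])
    crop=g["frame"][195:310,70:330] if n=="scene" else g["frame"][100:325,315:470]
    cv2.imwrite(f"pics/{n}_c.png",cv2.resize(crop,None,fx=2.5 if n=="top" else 3,fy=2.5 if n=="top" else 3,interpolation=3)[:,:,::-1])
E
```

```text
scene red [([287, 31, 74, 37, 1559], [324.3, 48.4]), ([288, 131, 21, 14, 139], [298.5, 137.0]), ([174, 245, 41, 27, 405], [194.3, 259.0])]
scene grey [([164, 1, 26, 18, 249], [179.7, 9.2]), ([199, 0, 87, 35, 2191], [240.3, 12.7]), ([489, 0, 71, 124, 5157], [533.4, 65.3]), ([94, 101, 73, 58, 583], [135.3, 127.7]), ([555, 103, 5, 22, 33], [557.5, 113.8]), ([43, 115, 29, 22, 259], [58.8, 124.2]), ([88, 204, 153, 117, 6860], [155.7, 259.3]), ([179, 248, 145, 133, 9769], [253.5, 313.7]), ([231, 261, 13, 12, 90], [237.3, 266.9])]
scene brass [([283, 129, 16, 6, 46], [288.8, 131.5]), ([307, 136, 18, 8, 82], [315.6, 139.9]), ([184, 238, 21, 14, 147], [193.8, 244.3]), ([210, 252, 26, 17, 194], [222.6, 260.0])]
scene black [([76, 0, 37, 53, 1542], [93.9, 25.6]), ([115, 0, 68, 21, 443], [141.8, 8.5]), ([190, 0, 12, 39, 288], [195.4, 18.5]), ([297, 0, 14, 20, 124], [303.5, 6.8]), ([315, 0, 21, 26, 251], [324.5, 9.1]), ([348, 0, 143, 99, 4856], [424.7, 33.6]), ([496, 0, 36, 33, 583], [513.6, 13.6]), ([0, 6, 22, 33, 411], [8.6, 21.6]), ([125, 31, 68, 35, 689], [157.4, 48.0])]
scene lid [[88, 263],
[... 448 characters left out ...]
.1, 194.4]), ([334, 198, 14, 43, 243], [340.4, 219.9]), ([149, 235, 15, 10, 90], [155.9, 238.9]), ([233, 355, 19, 9, 76], [242.2, 358.8]), ([173, 373, 20, 9, 78], [182.6, 376.8])]
top brass [([521, 102, 39, 45, 1029], [538.0, 125.4]), ([367, 186, 14, 25, 215], [373.7, 197.2]), ([375, 219, 14, 25, 228], [381.3, 230.8]), ([153, 243, 15, 24, 261], [159.9, 254.6]), ([161, 276, 16, 27, 292], [168.5, 289.4])]
top black [([8, 189, 21, 37, 170], [20.9, 209.9]), ([174, 303, 8, 18, 63], [177.2, 311.1])]
top lid [[415, 103], [465, 297], [368, 318], [325, 120]]
[array([ 0.7646, -0.224 ,  0.1   ]), array([ 0.4551, -0.2751,  0.1   ]), array([ 0.4283, -0.1272,  0.1   ]), array([ 0.7391, -0.0771,  0.1   ])]
```

View pics/scene_c.png

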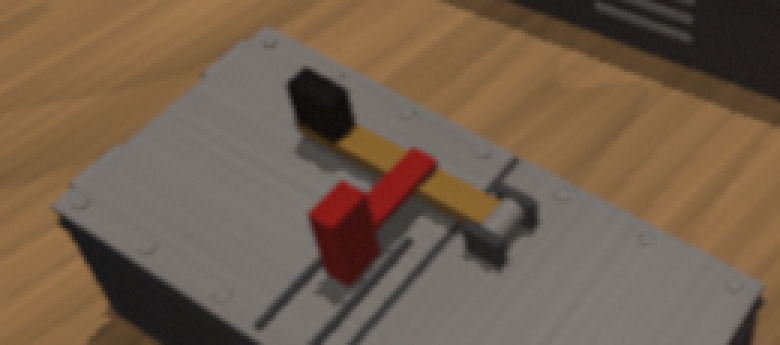

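View pics/top_c.png

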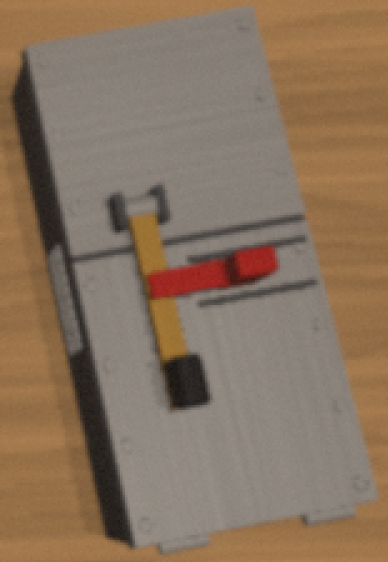

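The lid corners cast onto z=0.1 agree between the two views to about 3 mm, so the lid height is confirmed. In the scene crop the knob's top centre is at about (345,209) and the grip's at (320,86). In the top crop they are at (258,262) and (189,383). Next I triangulate them and compare with the case model.

Run:
```python
from h import *; from rig import *
np.set_printoptions(precision=4,suppress=True)
a=cam(grab_frame("scene"));b=cam(grab_frame("top"))
S=lambda x,y:(70+x/3,195+y/3);T=lambda x,y:(315+x/2.5,100+y/2.5)
k=tri(a,S(345,209),b,T(258,262));g=tri(a,S(320,86),b,T(189,383));print('knob',k,'grip',g)
Q=np.array([[.4512,-.2746],[.4276,-.1284],[.7416,-.0798],[.7639,-.2247],[.4551,-.2751],[.4283,-.1272],[.7391,-.0771],[.7646,-.2240]])
M=np.array([[-160,-75],[-160,75],[160,75],[160,-75]]*2)/1000
u=(Q-Q.mean(0)).T@M; yaw=np.arctan2(u[1,0]-u[0,1],u[0,0]+u[1,1]);c=Q.mean(0)
R=np.array([[np.cos(yaw),-np.sin(yaw)],[np.sin(yaw),np.cos(yaw)]]);print('c',c,'yaw',yaw,np.degrees(yaw),'res mm',(Q-c-M@R.T).round(4).tolist())
print('pred knob',c+R@[-.01,-.02],'grip',c+R@[-.07,.03])
print('in case frame knob',R.T@(k[0][:2]-c),'grip',R.T@(g[0][:2]-c))
print('clutter z=.15',[plane(b,p,.15) for p in((537,194),(540,125))])
s=get_state();print(s['clock'],'move to knob pred',np.r_[c+R@[-.01,-.021],.122]-s['position'])
```

```text
knob (array([ 0.591 , -0.1988,  0.146 ]), np.float64(0.0051579122362683805)) grip (array([ 0.5211, -0.1562,  0.1416]), np.float64(0.001622756290373288))
c [ 0.5964 -0.1764] yaw 0.16010869587743115 9.173552537120448 res mm [[0.0008, 0.0013], [0.0011, -0.0006], [-0.0008, -0.003], [-0.0024, 0.0002], [0.0047, 0.0008], [0.0018, 0.0006], [-0.0033, -0.0003], [-0.0017, 0.0009]]
pred knob [ 0.5897 -0.1977] grip [ 0.5225 -0.1579]
in case frame knob [-0.0089 -0.0213] grip [-0.0711  0.0319]
clutter z=.15 [array([ 0.6004, -0.3744,  0.15  ]), array([ 0.7053, -0.392 ,  0.15  ])]
0.3 move to knob pred [ 0.4035  0.3978 -0.1003]
```

The triangulated knob top (z 146 mm) and grip top (z 142 mm) are within 2 mm of the lid-based model in x and y. I'm moving now, keeping clear of the glass near (0.60, -0.37).

```bash
python3 -m pendant '0.087 0.02 0.045 0.005 8.5; 0.087 0.04 0.09 0.01 17; 0.087 0.055 0.135 0.01 25.5; 0.087 0.075 0.18 0.01 34; 0.087 0.095 0.225 0.01 42.5; 0.087 0.115 0.27 0.01 51; 0.087 0.135 0.30 0.01 59.5; 0.087 0.17 0.32 0.01 68; 0.087 0.21 0.335 0.01 76.5; 0.087 0.25 0.35 0.01 81.8'
```

```text
clock: 1.3
position: [0.4377, -0.2457, 0.2331]
orientation: [0.646, 0.763, -0.0, 0.001]
force: [0.0, -0.7, -0.3]
width: 0.0871
gripper_force: 0.0
```

```bash
python3 -m pendant '0.087 0.04 0.012 0 0; 0.087 0.08 0.024 0 0; 0.087 0.12 0.036 0 0; 0.087 0.15 0.046 0 0; 0.087 0.153 0.048 0 0; 0.087 0.153 0.048 0 0'
python3 - <<'E'
from rig import *; import numpy as np
s=get_state();print(s['clock'],s['position'],s['orientation'],s['qpos'].round(2) if hasattr(s['qpos'],'round') else s['qpos'])
x,y=s['orientation'][:2];print('closing line deg',2*np.degrees(np.arctan2(y,x))-90, 'to go',np.array([.590,-.198,.122])-s['position'])
E
```

```text
clock: 1.9
position: [0.5897, -0.1977, 0.232]
orientation: [0.648, 0.762, 0.0, -0.001]
force: [-0.4, -0.9, 0.4]
width: 0.087
gripper_force: 0.0
1.9 [ 0.58971948 -0.19773307  0.23195388] [ 6.47844809e-01  7.61772104e-01  1.52354336e-04 -5.84586295e-04] [ 0.67  0.37 -0.55  1.43  0.19  1.39  0.28]
closing line deg 9.241370052544895 to go [ 0.00028052 -0.00026693 -0.10995388]
```

```bash
python3 -m pendant '0.05 0 0 -0.02 0; 0.05 0 0 -0.05 0; 0.05 0 0 -0.08 0; 0.05 0 0 -0.1 0; 0.05 0 0 -0.108 0; 0.05 0 0 -0.108 0; 0.05 0 0 -0.108 0'
```

```text
clock: 2.6
position: [0.5896, -0.1992, 0.126]
orientation: [0.649, 0.761, 0.0, 0.001]
force: [0.3, -0.2, 0.0]
width: 0.0508
gripper_force: 0.0
```

```bash
python3 -m pendant '0.03 0 0 0 0; 0.01 0 0 0 0; 0.01 0 0 0 0; 0.01 0 0 0 0; 0.01 0 0 0 0; 0.01 0 0 0 0'
```

```text
clock: 3.2
position: [0.5904, -0.1983, 0.1248]
orientation: [0.648, 0.761, 0.001, 0.001]
force: [6.3, 0.7, -2.5]
width: 0.0157
gripper_force: 30.0
```

```bash
python3 -m pendant '0.01 0.0008 -0.005 0 0; 0.01 0.0016 -0.010 0 0; 0.01 0.0024 -0.015 0 0; 0.01 0.0032 -0.020 0 0; 0.01 0.004 -0.025 0 0; 0.01 0.0045 -0.028 0 0; 0.01 0.0045 -0.028 0 0'
```

```text
clock: 3.9
position: [0.595, -0.2267, 0.1248]
orientation: [0.648, 0.761, 0.001, 0.001]
force: [7.2, -0.1, -2.1]
width: 0.0157
gripper_force: 30.0
```

```bash
python3 -m pendant '0.01 0.0002 -0.001 0 0; 0.01 0.0003 -0.002 0 0; 0.01 0.0005 -0.003 0 0; 0.01 0.0005 -0.003 0 0'
```

```text
clock: 4.3
position: [0.5952, -0.2273, 0.1248]
orientation: [0.648, 0.762, 0.001, -0.001]
force: [3.7, 6.3, 1.4]
width: 0.0159
gripper_force: 30.0
```

The tab is at its stop: the force rose by 6 N and the knob no longer moved. I release it, rise and turn for the grip.

```bash
python3 -m pendant '0.05 0 0 0 0; 0.05 0 0 0 0; 0.05 0 0 0 0; 0.05 0 0 0.01 0; 0.05 0 0 0.05 0; 0.05 0 0 0.09 0; 0.05 0 0 0.105 0; 0.05 0 0 0.105 0'
python3 - <<'E'
from h import *; from rig import *
np.set_printoptions(precision=4,suppress=True)
s=get_state();print(s['position'],s['qpos'])
C={}
for n in("scene","top"):
    g=grab_frame(n);C[n]=cam(g)
    print(n,[(b[1].tolist(),b[2].round(1).tolist()) for b in blobs(masks(g["frame"])["red"])])
    if n=="scene": cv2.imwrite("pics/s2.png",g["frame"][:,:,::-1])
yaw=.1601;c=np.array([.5964,-.1764]);R=np.array([[np.cos(yaw),-np.sin(yaw)],[np.sin(yaw),np.cos(yaw)]])
print('to grip',c+R@[-.0705,.031]-s['position'][:2])
for th in np.radians(np.arange(0,95,10)): print(round(np.degrees(th)),(R@[.11-.11*np.cos(th)+.018*np.sin(th),0]).round(4),round(.11*np.sin(th)+.018*np.cos(th)-.018,4))
E
```

```text
clock: 5.1
position: [0.5956, -0.23, 0.2331]
orientation: [0.649, 0.761, 0.001, 0.002]
force: [0.9, 0.7, -0.1]
width: 0.0499
gripper_force: 0.0
[ 0.5956 -0.23    0.2331] [ 0.6912  0.4025 -0.5315  1.3891  0.2039  1.3992  0.3204]
scene [([287, 30, 75, 38, 1626], [324.3, 48.5]), ([288, 131, 21, 30, 283], [295.0, 143.2]), ([158, 258, 44, 47, 554], [178.0, 277.1])]
top [([428, 195, 18, 13, 174], [436.0, 200.9]), ([394, 201, 33, 15, 304], [409.6, 207.7]), ([159, 254, 46, 24, 512], [182.4, 265.9])]
to grip [-0.0737  0.073 ]
0 [0. 0.] 0.0
10 [0.0047 0.0008] 0.0188
20 [0.0126 0.002 ] 0.0365
30 [0.0234 0.0038] 0.0526
40 [0.0368 0.0059] 0.0665
50 [0.0524 0.0085] 0.0778
60 [0.0697 0.0113] 0.0863
70 [0.0882 0.0142] 0.0915
80 [0.1072 0.0173] 0.0935
90 [0.1264 0.0204] 0.092
```

View pics/s2.png

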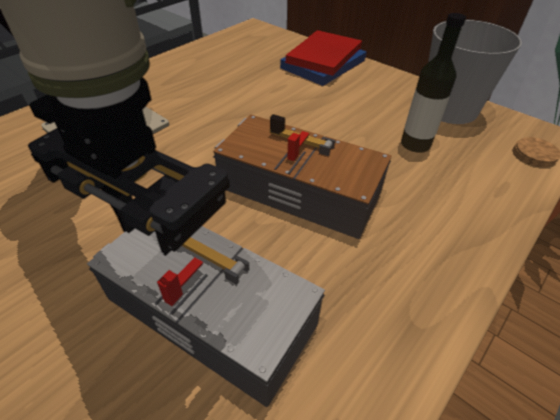

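The tab is clear of the bar: the knob moved from (416,205) to (436,201) in the top view, about 29 mm, and in this picture the tongue at (195,268) has left the brass bar.

```bash
python3 -m pendant '0.05 -0.01 0.01 0 -8.5; 0.05 -0.02 0.02 0 -17; 0.05 -0.03 0.03 0 -25.5; 0.05 -0.04 0.04 0 -34; 0.05 -0.05 0.05 0 -42.5; 0.05 -0.06 0.06 0 -51; 0.05 -0.07 0.07 0 -59.5; 0.05 -0.0737 0.073 0 -68; 0.05 -0.0737 0.073 0 -76.5; 0.05 -0.0737 0.073 0 -85'
```

```text
clock: 6.2
position: [0.5197, -0.1565, 0.228]
orientation: [0.993, 0.12, -0.001, -0.0]
force: [0.6, -0.2, -0.2]
width: 0.0499
gripper_force: 0.0
```

```bash
python3 -m pendant '0.05 0 0 0 -5; 0.05 0 0 0 -5; 0.05 0 0 0 -5'
python3 - <<'E'
from rig import *; import numpy as np
s=get_state();x,y=s['orientation'][:2]
print(s['position'],s['qpos'],'closing',2*np.degrees(np.arctan2(y,x))-90,'to go',np.array([.5221,-.157,.111])-s['position'])
E
```

```text
clock: 6.5
position: [0.5202, -0.1565, 0.2286]
orientation: [0.997, 0.081, -0.001, -0.0]
force: [0.0, 0.3, 0.0]
width: 0.0502
gripper_force: 0.0
[ 0.52017598 -0.1565301   0.22857238] [ 0.56343895  0.17597887 -0.39835371  1.65174425  0.06986794  1.32963318
 -1.2545026 ] closing -80.68946669522711 to go [ 0.00192402 -0.0004699  -0.11757238]
```

```bash
python3 -m pendant '0.05 0.002 -0.0005 -0.03 0; 0.05 0.002 -0.0005 -0.06 0; 0.05 0.002 -0.0005 -0.09 0; 0.05 0.002 -0.0005 -0.11 0; 0.05 0.002 -0.0005 -0.116 0; 0.05 0.002 -0.0005 -0.116 0'
```

```text
clock: 7.1
position: [0.5222, -0.157, 0.1129]
orientation: [0.997, 0.08, -0.001, -0.0]
force: [0.8, 0.4, 0.4]
width: 0.05
gripper_force: 0.0
```

```bash
python3 -m pendant '0.03 0 0 0 0; 0.01 0 0 0 0; 0.01 0 0 0 0; 0.01 0 0 0 0; 0.01 0 0 0 0; 0.01 0 0 0 0'
```

```text
clock: 7.7
position: [0.5231, -0.1586, 0.1139]
orientation: [0.997, 0.079, 0.001, 0.001]
force: [1.2, -4.9, -1.2]
width: 0.0157
gripper_force: 30.0
```

```bash
python3 -m pendant '0.01 0.002 0.0003 0.0095 0; 0.01 0.005 0.0008 0.0188 0; 0.01 0.009 0.0014 0.028 0; 0.01 0.013 0.002 0.0362 0; 0.01 0.0185 0.003 0.045 0; 0.01 0.0244 0.0039 0.0523 0; 0.01 0.031 0.005 0.06 0; 0.01 0.038 0.0061 0.066 0; 0.01 0.038 0.0061 0.066 0'
```

```text
clock: 8.6
position: [0.5597, -0.1527, 0.18]
orientation: [0.997, 0.079, -0.001, 0.001]
force: [-8.0, -4.3, 6.1]
width: 0.0156
gripper_force: 30.0
```

```bash
python3 -m pendant '0.01 0.008 0.0012 0.006 0; 0.01 0.0158 0.0025 0.0112 0; 0.01 0.0245 0.004 0.0155 0; 0.01 0.0333 0.0054 0.0193 0; 0.01 0.0425 0.0068 0.022 0; 0.01 0.052 0.0084 0.0242 0; 0.01 0.0615 0.01 0.0252 0; 0.01 0.0711 0.0115 0.0258 0; 0.01 0.081 0.013 0.0252 0; 0.01 0.081 0.013 0.0252 0'
```

```text
clock: 9.6
position: [0.6424, -0.1391, 0.2049]
orientation: [0.997, 0.079, 0.0, 0.001]
force: [0.7, -4.0, 2.6]
width: 0.0158
gripper_force: 30.0
```

```bash
python3 -m pendant '0.01 0.005 0.0008 -0.0005 0; 0.01 0.0093 0.0015 -0.001 0; 0.01 0.0113 0.0018 -0.001 0; 0.01 0.0113 0.0018 -0.001 0'
```

```text
clock: 10.0
position: [0.6525, -0.1374, 0.2034]
orientation: [0.997, 0.079, -0.001, 0.001]
force: [-0.9, -5.0, -0.1]
width: 0.0157
gripper_force: 30.0
```

```bash
python3 -m pendant '0.01 0.002 0.0003 0 0; 0.01 0.004 0.0006 0 0; 0.01 0.004 0.0006 0 0'
```

```text
clock: 10.3
position: [0.6551, -0.137, 0.2029]
orientation: [0.997, 0.079, -0.002, 0.001]
force: [-7.5, -5.3, 1.4]
width: 0.0158
gripper_force: 30.0
```

```bash
python3 -m pendant '0.01 0.002 0.0003 0 0; 0.01 0.002 0.0003 0 0; 0.01 0.002 0.0003 0 0'
```

```text
clock: 10.6
position: [0.6553, -0.137, 0.2028]
orientation: [0.997, 0.079, -0.004, 0.0]
force: [-18.4, -5.0, 4.7]
width: 0.0157
gripper_force: 30.0
```

The stop is felt: the force rises and there is no more motion. I release and back off upward.

```bash
python3 -m pendant '0.05 -0.002 0 0 0; 0.05 -0.002 0 0 0; 0.05 -0.002 0 0 0; 0.05 -0.002 0 0.01 0; 0.05 -0.002 0 0.05 0; 0.05 -0.002 0 0.09 0; 0.05 -0.04 0 0.1 0; 0.05 -0.09 0 0.1 0; 0.05 -0.14 0 0.1 0; 0.05 -0.16 0 0.1 0'
python3 - <<'E'
from rig import *; import cv2
a=grab_frame("scene")["frame"];b=grab_frame("top")["frame"]
cv2.imwrite("pics/f.png",cv2.hconcat([a[180:400,60:350],b[80:300,280:560]])[:,:,::-1])
E
```

```text
clock: 11.6
position: [0.4961, -0.1354, 0.3052]
orientation: [0.997, 0.079, 0.001, 0.001]
force: [0.4, -0.4, 0.3]
width: 0.05
gripper_force: 0.0
```

View pics/f.png

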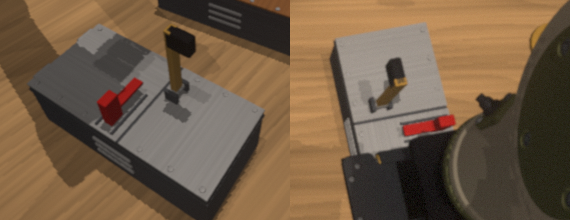

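The bar stands upright with the grip at crop pixel (180,40) in the left half. The red tab is still out at (108,103), and the gripper is clear.

```bash
python3 -c "
from rig import *
print(sign_off())"
```

```text
the job is handed in; nothing more can be done
None
```

The steel case is unlatched: its red tab went to the stop first, then the latch bar was swung up against its stop and released. The robot touched nothing at hand-in (about 12 s of the 51 s), and the wood-lidded case was left alone.

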